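Nip a brass casting in the rack fixture and back the handwheel off two divisions

TASK

Set the bench fixture for this casting: turn the handwheel clockwise by its knob until the jaw has slid the brass casting home against the pad of the end stop's screw and holds it with a light nip of roughly 15 to 20 N (never more than 30 N). Then back the wheel off exactly two divisions of the dial, going by the pointer on its far rim, so that the casting stays at the stop but can be lifted out, and let go of the knob. Keep your fingers off the casting and do not disturb the other things on the bench.

Things in the scene. Friction and masses are not known exactly. Their poses are not given: they have to be found in the camera images.
- fixture: Fixed dark steel base plate 130 x 370 x 15 mm, a square grey gear housing at its right end. Origin: underside of the plate, exactly below the handwheel's axis. z up, x away from the robot, y (left) the way the jaw closes; the plate runs from y = -80 to +290 mm. Two guide strips 52 mm apart, tops 24 mm above the bench, keep the casting in line with y.
- handwheel (a joint): Angle (rad, 0 to 1.75) of the black handwheel: disc radius 62 mm, upright axis, top 76 mm above the bench, hub to 86. Clockwise from above is positive and closes the jaw by a rack, no play: 25 mm of jaw travel per rad. Steady drag about 0.13 N m (2.6 N at the knob); it stays where left. Jaw force J adds 0.025 m x J: J is about 2 x (tangential knob force - 2.6 N).
- knob_mid (a point): Middle of the grip of the aluminium spinner knob standing upright on the wheel: 22 mm diameter, 34 mm of straight grip, its top 18 mm above this point, the wheel's top 29 mm below it; this point is 105 mm above the bench, 50 mm from the wheel's axis, straight across from the pointer, on the robot's side. The knob spins freely on its pin.
- pointer (a point): Tip of the small brass pointer on the wheel's far rim, 74.5 mm from the axis, 66 mm above the bench, over a fixed dark steel dial ring (radius 88 mm, top at 56 mm) with a white line every 15 degrees (0.262 rad) on its far half. At joint 0 it points 50 degrees left (counter-clockwise) of the fixture's x axis; it swings right as the jaw closes.
- jaw: Moving steel jaw, 50 mm wide, 32 mm high. Origin: about the centre of its pushing face (which looks along +y of the fixture), 32 mm above the bench; axes as the fixture's. At joint 0 the face is 105 mm from the wheel axis.
- casting: Arched brass valve body, the one lying in the fixture between jaw and stop: 90 mm long (y), 44 wide (x), 47 high, about 0.4 to 0.8 kg. Origin: centre of its underside, 15 mm above the bench. At first it lies loose, clear of jaw and stop pad, a little askew; it slides under 2 to 7 N.
- stop: Steel end block at the left end, 50 mm wide, 32 mm high, fixed. Origin: about the centre of its face towards the jaw, 236 mm from the wheel axis, 32 mm above the bench; axes as the fixture's. A stop screw, clamped fast, stands out of that face with a flat 26 mm round pad, by 5 to 21 mm, different each time: the casting is home on the pad. Then the nip is stiff: 5 to 15 N per 0.02 rad of wheel.
- spare: Bystander: a second brass valve body, 110 x 44 x 47 mm, loose on the bench; leave alone. Origin: centre of its underside.
- loupe: Bystander: aluminium eye loupe, 42 mm diameter, 42 mm high; leave alone. Origin: centre of its underside.
- driver: Bystander: a screwdriver lying on the bench; leave alone. Origin: near its middle.

How it is judged:
On the way:
1. the jaw nips the casting against the stop with more than 9 N (contact force between jaw and casting above 9 N and contact force between casting and stop above 3 N and y of casting in the frame of stop above -0.0675 m), for 0.2 s.
At the end, for the whole second after the job is handed in: Jaw backed off two divisions (30 degrees) from the nip: it stands 13.1 mm (within 2.6 mm, 0.4 of a division) clear of the casting, which lies flat where the nip left it, within 22.5 mm of the end block; wheel and casting at rest, knob released (y of jaw in the frame of casting between -0.0607 and -0.0555 m and y of casting in the frame of stop above -0.0675 m and velocity of joint handwheel between -0.02 and 0.02 rad/s and linear speed of casting below 0.01 m/s and angle between casting's own z axis and vertical below 0.06 rad); the robot touches nothing.
It fails at once if the jaw presses the casting with more than 30 N (contact force between jaw and casting above 30 N).
It fails at once if the spare casting, the loupe or the screwdriver is moved by more than 20 mm (distance of any of spare, loupe, driver from where it was at the start of the episode above 0.02 m).
It fails at once if the hand or arm pushes the casting itself (contact force between any of the fingers, the arm and casting above 2 N).
It also fails if it takes over 64 s, if anything falls off the work surface, if the arm or the gripper's body presses on something with over 40 N, if the wrist force passes 120 N, or if a joint passes its speed limit or range.

ROBOT

A 7-joint arm with a two-finger parallel gripper is mounted at the origin on the work surface. World frame = base frame: x ahead of the robot, y to its left, z up, the work surface at z = 0. Lengths are in m, angles in rad, forces in N, time in s.
With the tool pointing down it reaches from about 0.35 to 0.9 m from the base axis. Payload 19.9 kg.
Tool frame: the origin (TCP) lies between the finger pads; the fingertips stand 19 mm ahead of it and the grasp point (between the pads) is the TCP; z points along the fingers, y is the line along which they close (so a half turn about z gives the same grasp; the last joint's range is limited). The gripper opens to 94 mm and grips with 3 to 60 N. Pads are 16 mm wide; open, the fingers measure 119 mm over their backs; the gripper's body (75 mm by 177 mm) begins 78 mm behind the grasp point.
Start: joints at [-1.375, 0.417, -0.01, 1.614, 0.005, 1.111, -0.053], TCP at [0.147, 0.607, 0.224] pointing down, gripper open.
Joint ranges: [-2.81, 2.81], [-0.39, 2.02], [-1.27, 1.25], [0.06, 2.57], [-1.19, 4.33], [0.19, 2], [-2.82, 2.82]. Speed limits (rad/s): [1.89, 1.89, 2.39, 2.39, 3.01, 3.01, 3.01].

INTERFACE

Orientations are given as a 3x3 rotation matrix whose columns are the frame's x, y, z axes.
In Python, from rig import robot gives the robot as it stands. Calls block until the motion is done:
- robot.move_ptp(position, orientation): joint-space move of the TCP to a pose.
- robot.move_linear(position, velocity=0.15, frame=None, threshold=None): straight line of the TCP; frame=None keeps the orientation; velocity is the mean speed in m/s. With threshold (N) it stops when the force on the tool has changed by that much, and returns True; else False.
- robot.goto_joints(angles): joint-space move.
- robot.gripper_to(opening): finger opening in m; the grip force is fixed at half the most; returns when the fingers have stopped.
- robot.pause(seconds).
- robot.ik(position, orientation): joint angles nearest the present ones, or None.
- robot.get_state(): the state.
- robot.grab_frame(name): name is "scene" or "top" or "wrist"; returns the picture (400x640x3 uint8, red, green, blue); there is no depth.
- robot.camera_info(name): a dict with "fx", "fy", "cx", "cy" (pixels), "dist" ([k1, k2, p1, p2, k3] as OpenCV has them; the pictures are not rectified), "rvec" (rotation vector, rad) and "tvec" (3), from world to camera coordinates, as OpenCV has them. Camera axes: x right, y down, z forward; pixel columns grow to the right and rows downward; lengths in m; the calibration is good to about 2 mm. A picture is of the moment at which its call begins: read the wrist's pose just before it. camera_info takes no time and is no camera call; for the wrist camera it gives the pose at the moment of the call.
A pose or a line that the arm cannot do raises robot.PlanningError and nothing moves.
- robot.sign_off(): hands the job in; it is judged then, once.
The state is a dict: "time": time; "qpos": joint angles; "joint_vel": joint speeds; "effort": joint torques, N m; "ee_pos": TCP position; "tool_rot": TCP orientation; "force": force on the tool from outside, world axes, zero at the start; "moment": the same for the moment, N m; "opening": finger opening in m; "grasp_force": force on a finger pad.
Only numpy, scipy, OpenCV 4.12 (cv2) and the standard library are available. Lean on these libraries where they do the work, as an engineer would, in place of code of your own. Each camera call takes 0.05 s, during which the arm holds its last target. There are 200 camera calls.

## Working session

There is one attempt and no reset: what is moved stays moved. The work goes in short steps, each a Python script; the robot and the scene stay as the last script left them, time stands still between calls to the robot, and variables do not carry over. Pictures are saved under pics/ and viewed, at most 10 in all, crops included, and the job is handed in when it is done.

```bash
ls; mkdir -p pics
python3 - <<'E'
from rig import robot
import cv2
for n in ("scene","top"):
    cv2.imwrite(f"pics/{n}0.png",robot.grab_frame(n)[:,:,::-1])
    print(n,robot.camera_info(n))
s=robot.get_state();print(s['time'],s['ee_pos'],s['tool_rot'],s['force'])
E
```

```text
pics
scene {'fx': 388.07769918849147, 'fy': 388.07769918849147, 'cx': 322.6456791405584, 'cy': 203.0930459862035, 'dist': array([-0.07909119,  0.        ,  0.        ,  0.        ,  0.        ]), 'rvec': array([ 2.14008574,  1.50613468, -0.48365105]), 'tvec': array([-0.13309122, -0.3594567 ,  1.3918145 ])}
top {'fx': 428.3132564052441, 'fy': 428.3132564052441, 'cx': 322.60313741279646, 'cy': 198.08916279106617, 'dist': array([-0.02773828,  0.        ,  0.        ,  0.        ,  0.        ]), 'rvec': array([ 2.18260659, -2.20728797,  0.09163661]), 'tvec': array([-0.05258416,  0.49509299,  1.43565669])}
0.1 [0.1471603  0.60713793 0.22392254] [[-9.71859113e-01  2.35562795e-01 -1.82340416e-04]
 [ 2.35562859e-01  9.71858602e-01 -9.98328509e-04]
 [-5.79599525e-05 -1.01318729e-03 -9.99999485e-01]] [-0.69989778  0.00530656  0.72598675]
```

View pics/top0.png

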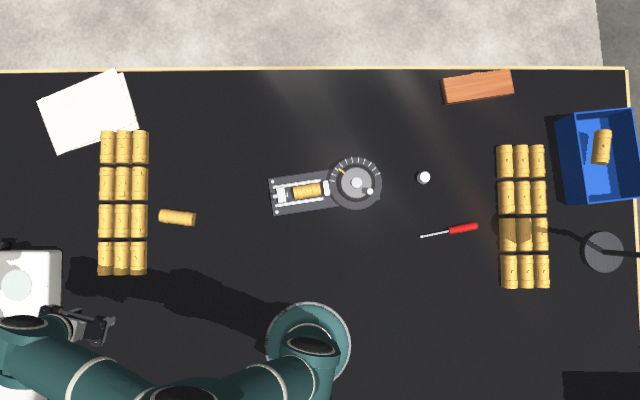

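View pics/scene0.png

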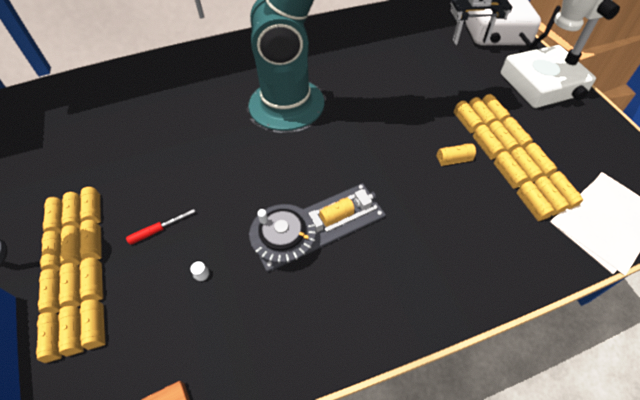

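The top view shows the fixture's wheel hub at about (357,183), the knob at (370,191), and the casting at (307,191). The spare is at (177,217), the loupe at (424,177) and the driver at (450,230). I'll enlarge both views next.

```bash
cat > h.py <<'E'
import numpy as np, cv2
def unproj(ci,uv,z):
    K=np.array([[ci['fx'],0,ci['cx']],[0,ci['fy'],ci['cy']],[0,0,1]])
    p=cv2.undistortPoints(np.array([[uv]],float),K,np.array(ci['dist']))[0,0]
    R=cv2.Rodrigues(np.array(ci['rvec']))[0]; c=-R.T@ci['tvec']; d=R.T@np.array([p[0],p[1],1])
    return c+d*(z-c[2])/d[2]
def proj(ci,P):
    K=np.array([[ci['fx'],0,ci['cx']],[0,ci['fy'],ci['cy']],[0,0,1]])
    return cv2.projectPoints(np.array(P,float).reshape(-1,3),ci['rvec'],ci['tvec'],K,np.array(ci['dist']))[0][:,0]
E
python3 - <<'E'
import cv2,numpy as np
from h import *
from rig import robot
a=cv2.imread('pics/top0.png')[145:225,260:390]; b=cv2.imread('pics/scene0.png')[175:280,240:395]
a=cv2.resize(a,None,fx=6,fy=6,interpolation=cv2.INTER_CUBIC)
cv2.imwrite('pics/topc.png',a)
ci=robot.camera_info('top')
for n,uv,z in (('hub',(357,183),.086),('knob',(370,191),.123),('stop',(275,194),.03)): print(n,unproj(ci,uv,z))
E
```

```text
hub [ 0.53768374 -0.16913779  0.086     ]
knob [ 0.50815537 -0.20615428  0.123     ]
stop [0.50908052 0.10181327 0.03      ]
```

View pics/topc.png

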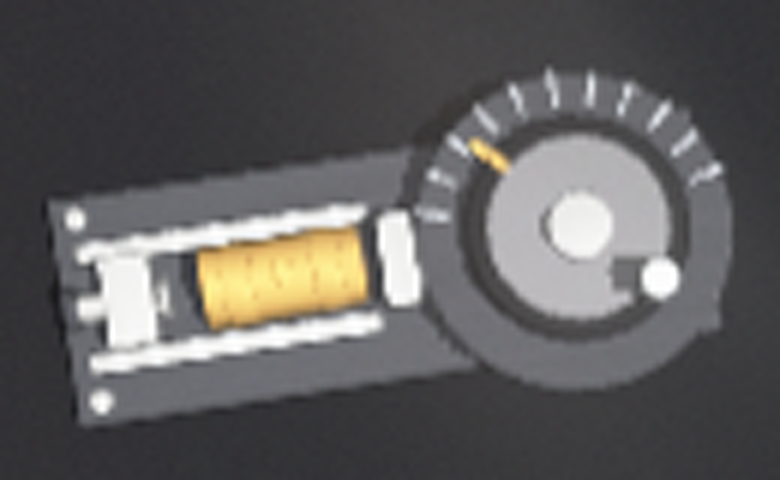

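The enlarged crop puts the hub at full-image (356.7,182.2) and the knob top at (370,191.2). The fixture yaw is about +6°. Next I'll take the wrist camera over the fixture.

Run:
```python
from rig import robot
import cv2,numpy as np,json
from h import *
y=np.array([-.106,.994,0]);y/=np.linalg.norm(y);z=np.array([0,0,-1.]);R=np.c_[np.cross(y,z),y,z]
robot.move_linear([.147,.607,.33],velocity=.2)
robot.move_ptp([.47,-.13,.36],R)
robot.pause(.3)
ci=robot.camera_info('wrist'); im=robot.grab_frame('wrist')
cv2.imwrite('pics/w1.png',im[:,:,::-1])
json.dump({k:np.array(v).tolist() for k,v in ci.items()},open('w1.json','w'))
s=robot.get_state();print(s['time'],s['ee_pos'],s['force'],ci)
print(proj(ci,[[.5377,-.169,.086],[.508,-.206,.123],[.509,.102,.03]]))
```

```text
3.9583 [ 0.47004799 -0.1298711   0.35997543] [ 0.25393392  0.50359496 -0.05246783] {'fx': 315.2692402542096, 'fy': 315.2692402542096, 'cx': 325.26855534884686, 'cy': 197.5259483341294, 'dist': array([-0.00315618,  0.        ,  0.        ,  0.        ,  0.        ]), 'rvec': array([-1.96622772, -2.18764013, -0.3038048 ]), 'tvec': array([ 0.18021814, -0.50234607,  0.39818519])}
[[294.1954958  210.09661473]
 [265.06299776 194.53502008]
 [465.75839925 199.50037533]]
```

View pics/w1.png

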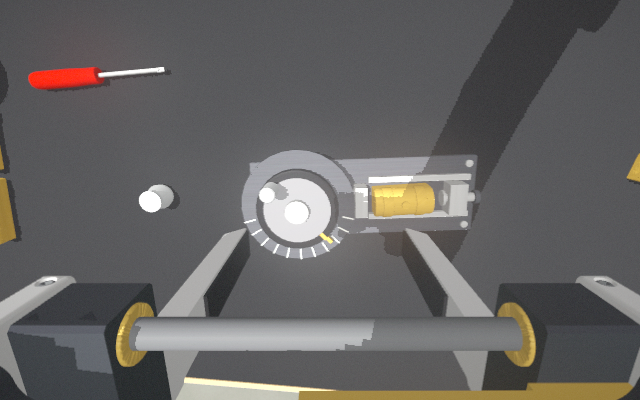

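The wrist view shows the knob top at about (267,195), the hub at (296,212), the pointer tip at about (332,241) and the casting around (402,200). I'll enlarge the wheel area.

Run:
```python
import cv2
a=cv2.imread('pics/w1.png')[145:265,235:365]
cv2.imwrite('pics/w1c.png',cv2.resize(a,None,fx=5,fy=5,interpolation=cv2.INTER_CUBIC))
```

```text
(no output)
```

View pics/w1c.png

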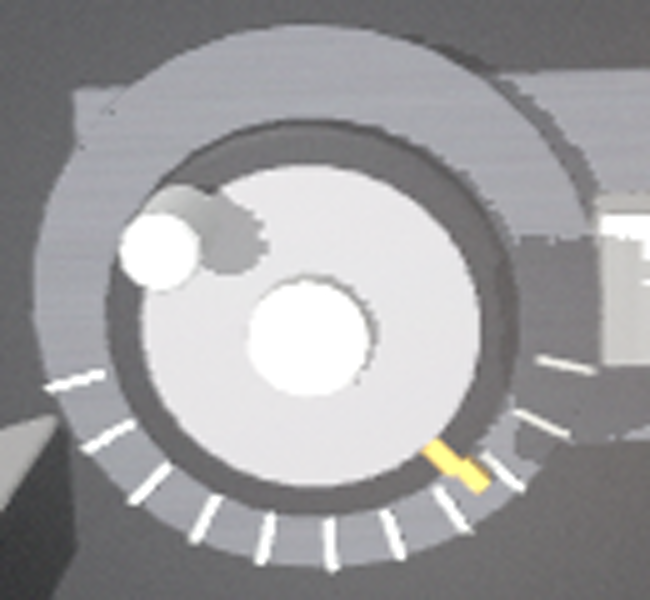

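Hub is at (296.4,212.2), knob top at (266.4,194.8) and pointer tip at (331.2,242.0) in the full image. I'll turn those into positions.

Run:
```python
import json,numpy as np
from h import *
from rig import robot
ci=json.load(open('w1.json')); ct=robot.camera_info('top')
w={n:unproj(ci,uv,z) for n,uv,z in (('hub',(296.4,212.2),.086),('knob',(266.4,194.8),.123),('ptr',(331.2,242),.066),('stopfar',(466,199.5),.048))}
t={n:unproj(ct,uv,z) for n,uv,z in (('hub',(356.8,182.3),.086),('knob',(370,191.2),.123),('ptr',(338.8,168.4),.066),('stop',(282,194.5),.048))}
for d in (w,t):
    for n,p in d.items():
        v=p-d['hub']; print(n,p.round(4),'r',np.hypot(*v[:2]).round(4),'ang',np.degrees(np.arctan2(v[1],v[0])).round(1))
```

```text
hub [ 0.5406 -0.1656  0.086 ] r 0.0 ang 0.0
knob [ 0.5082 -0.2042  0.123 ] r 0.0504 ang -129.9
ptr [ 0.5905 -0.1088  0.066 ] r 0.0756 ang 48.7
stopfar [0.5047 0.0935 0.048 ] r 0.2616 ang 97.9
hub [ 0.54   -0.1685  0.086 ] r 0.0 ang 0.0
knob [ 0.5075 -0.2061  0.123 ] r 0.0497 ang -130.8
ptr [ 0.5887 -0.1119  0.066 ] r 0.0747 ang 49.3
stop [0.5058 0.0769 0.048 ] r 0.2478 ang 97.9
```

Both cameras agree: axis at about (0.540,-0.167), knob angle -130.4°, radius 50 mm. Going to grip the knob.

Run:
```python
from rig import robot
import numpy as np,json
s=robot.get_state();R=s['tool_rot']
k=[.508,-.2052]
robot.gripper_to(.05)
robot.move_ptp([*k,.18],R)
print(robot.move_linear([*k,.107],velocity=.08,threshold=6))
robot.pause(.4)
s=robot.get_state();f0=s['force'];print(s['time'],s['ee_pos'],f0)
robot.gripper_to(.015)
robot.pause(.4)
s=robot.get_state();print(s['time'],s['ee_pos'],s['force']-f0,s['opening'],s['grasp_force'])
json.dump(list(f0),open('f0.json','w'))
```

```text
False
7.05 [ 0.50806005 -0.20525207  0.10713206] [-0.23024304 -0.33154106  0.08473022]
8.0083 [ 0.50811613 -0.20487724  0.10700234] [ 2.14056997  5.71505015 -1.0044872 ] 0.02112414251878615 30.000456172856502
```

```bash
cat > arc.py <<'E'
from rig import robot
import numpy as np,json
c=np.array([.5402,-.167]); f0=np.array(json.load(open('f0.json'))); Z=.107
def meas():
    s=robot.get_state(); v=np.array(s['ee_pos'][:2])-c; F=(np.array(s['force'])-f0)[:2]
    a=np.arctan2(v[1],v[0])%(2*np.pi); u=np.array([np.cos(a),np.sin(a)]); t=np.array([u[1],-u[0]])
    return dict(T=s['time'],a=a,r=np.hypot(*v),Fr=F@u,Ft=-F@t)
def go(a,r,v,th=None):
    return robot.move_linear([*(c+r*np.array([np.cos(a),np.sin(a)])),Z],velocity=v,threshold=th)
def show(tag,m): print(tag,*(f"{k}={x:.4f}" if k in'ar' else f"{k}={x:.2f}" for k,x in m.items()))
E
python3 - <<'E'
from arc import *
m=meas();show('s',m);a=m['a'];r=m['r']
for i in range(5):
    r+=np.clip(.5*m['Fr']/15e3,-.0005,.0005); a-=.09
    hit=go(a,r,.03,6); m=meas(); show(hit,m)
    if m['Ft']>8: break
json.dump([a,r],open('ar.json','w'))
E
```

```text
s T=8.01 a=4.0096 r=0.0496 Fr=-5.74 Ft=-2.06
True T=8.22 a=3.9373 r=0.0497 Fr=0.88 Ft=-2.79
True T=8.43 a=3.8762 r=0.0498 Fr=-0.10 Ft=-2.95
True T=8.63 a=3.8371 r=0.0499 Fr=1.09 Ft=-2.93
True T=8.84 a=3.8101 r=0.0500 Fr=-0.24 Ft=-2.46
True T=9.05 a=3.7936 r=0.0500 Fr=0.06 Ft=-1.12
```

Run:
```python
from arc import *
robot.pause(.3); m=meas();show('rest',m);a=m['a'];r=.05
for i in range(2):
    a-=.06; hit=go(a,r,.015); m=meas(); show('mv',m); robot.pause(.3); m=meas(); show('rest',m)
a-=.06; hit=go(a,r,.015,12); m=meas(); show(hit,m)
robot.pause(.3); m=meas(); show('rest',m)
```

```text
rest T=9.35 a=3.7943 r=0.0500 Fr=0.56 Ft=-2.30
mv T=9.70 a=3.7358 r=0.0501 Fr=1.67 Ft=1.66
rest T=10.00 a=3.7352 r=0.0501 Fr=0.84 Ft=1.54
mv T=10.35 a=3.6673 r=0.0502 Fr=4.58 Ft=0.77
rest T=10.65 a=3.6681 r=0.0502 Fr=4.64 Ft=-1.46
False T=11.00 a=3.6134 r=0.0503 Fr=4.74 Ft=0.77
rest T=11.30 a=3.6130 r=0.0503 Fr=5.74 Ft=0.02
```

Run:
```python
from arc import *
m=meas();a=m['a'];r=.05;n=0
for i in range(25):
    r+=np.clip(.5*m['Fr']/15e3,-.0003,.0003)
    a=m['a']-.06 ; hit=go(a,r,.01,max(3,min(6,9-m['Ft']))); m=meas(); show(hit,m)
    if hit: robot.pause(.15); m=meas(); show(' rest',m); n+=1
    if m['Ft']>6 or n>3 or m['a']<2.5: break
```

```text
False T=11.76 a=3.5582 r=0.0505 Fr=5.38 Ft=2.85
False T=12.18 a=3.5031 r=0.0506 Fr=3.99 Ft=2.79
False T=12.61 a=3.4468 r=0.0508 Fr=3.91 Ft=2.15
False T=13.04 a=3.3911 r=0.0509 Fr=4.88 Ft=2.74
False T=13.47 a=3.3339 r=0.0510 Fr=4.26 Ft=2.64
False T=13.92 a=3.2760 r=0.0512 Fr=4.07 Ft=3.37
False T=14.36 a=3.2178 r=0.0513 Fr=4.08 Ft=3.16
False T=14.81 a=3.1590 r=0.0514 Fr=2.92 Ft=3.29
False T=15.26 a=3.0993 r=0.0516 Fr=3.96 Ft=2.81
False T=15.72 a=3.0397 r=0.0516 Fr=3.36 Ft=2.21
False T=16.18 a=2.9789 r=0.0517 Fr=3.46 Ft=2.90
False T=16.64 a=2.9173 r=0.0518 Fr=4.39 Ft=3.06
False T=17.11 a=2.8557 r=0.0520 Fr=4.17 Ft=1.87
False T=17.57 a=2.8033 r=0.0520 Fr=4.61 Ft=6.02
```

Run:
```python
from arc import *
m=meas();show('s',m)
p=np.array(robot.get_state()['ee_pos'][:2]); a=m['a']; t=np.array([np.sin(a),-np.cos(a)])
for i in range(30):
    p=p+.0002*t
    robot.move_linear([*p,Z],velocity=.005); robot.pause(.08); m=meas(); show(i,m)
    if m['Ft']>10.3: break
robot.pause(.3); show('nip',meas()); print(robot.get_state()['ee_pos'])
```

```text
s T=17.57 a=2.8033 r=0.0520 Fr=4.61 Ft=6.02
0 T=17.91 a=2.8042 r=0.0520 Fr=3.41 Ft=3.81
1 T=18.24 a=2.8044 r=0.0520 Fr=2.92 Ft=5.69
2 T=18.57 a=2.8032 r=0.0521 Fr=2.99 Ft=7.69
3 T=18.91 a=2.8030 r=0.0521 Fr=3.32 Ft=7.22
4 T=19.24 a=2.8021 r=0.0521 Fr=1.96 Ft=9.07
5 T=19.57 a=2.8018 r=0.0521 Fr=3.06 Ft=9.57
6 T=19.91 a=2.8007 r=0.0521 Fr=3.02 Ft=10.76
nip T=20.21 a=2.8006 r=0.0520 Fr=2.28 Ft=10.95
[ 0.49116715 -0.14960114  0.10695014]
```

Run:
```python
from arc import *
import cv2
show('nip',meas())
w=robot.grab_frame('wrist')[:,:,::-1]; t=robot.grab_frame('top')[:,:,::-1]; s=robot.grab_frame('scene')[:,:,::-1]
a=cv2.resize(w,(480,300)); 
b=cv2.resize(t[145:225,260:390],(520,300)) ; d=cv2.resize(s[170:280,240:400],(436,300),interpolation=cv2.INTER_CUBIC)
cv2.imwrite('pics/nip.png',np.vstack([np.hstack([a,b[:,:320]]),np.hstack([d,np.zeros((300,364,3),np.uint8)])]))
```

```text
nip T=20.21 a=2.8006 r=0.0520 Fr=2.28 Ft=10.95
```

View pics/nip.png

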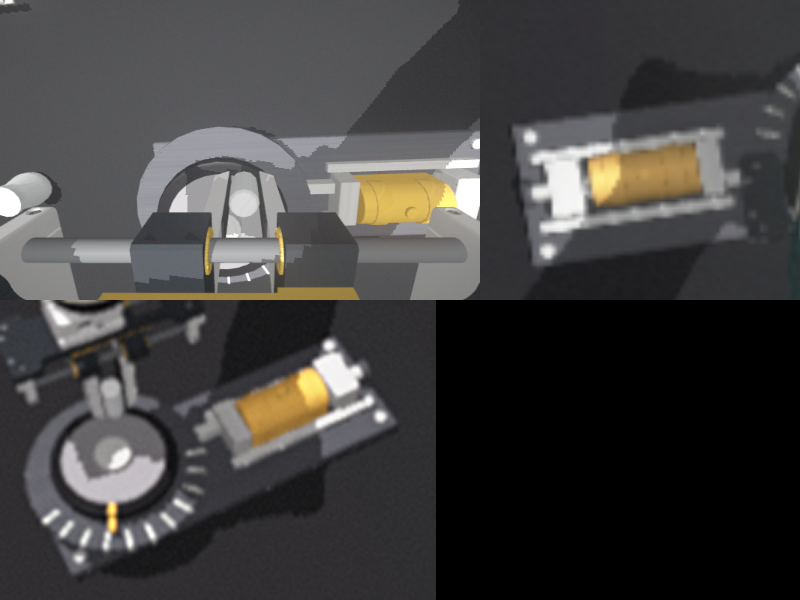

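The casting sits against the stop pad and the jaw bears on it, and the pointer is near the middle of the dial. The knob force gives a nip of about 16 N. I'll fit the true axis from the logged arc and back off 30°.

Run:
```python
from arc import *
from scipy.optimize import least_squares
A=np.array([[3.9373,.0497],[3.8762,.0498],[3.7358,.0501],[3.6134,.0503],[3.5031,.0506],[3.3911,.0509],[3.276,.0512],[3.159,.0514],[3.0397,.0516],[2.9173,.0518],[2.8033,.052]])
P=c+A[:,1:]*np.c_[np.cos(A[:,0]),np.sin(A[:,0])]
q=least_squares(lambda q:np.hypot(*(P-q).T)-.05,c).x; print('axis',q)
ang=lambda p:np.arctan2(*(np.array(p[:2])-q)[::-1])%(2*np.pi)
p0=np.array(robot.get_state()['ee_pos'][:2]); a0=ang(p0); v=p0-q
rot=lambda th:np.array([[np.cos(th),-np.sin(th)],[np.sin(th),np.cos(th)]])
def to(th): robot.move_linear([*(q+rot(th)@v),Z],velocity=.015)
for th in np.linspace(0,.533,9)[1:]: to(th)
robot.pause(.3); s=robot.get_state(); e=ang(s['ee_pos'])-a0; print('back',e,s['force']-f0,s['time'])
th=.533
for _ in range(2):
    if abs(.533-e)<.006: break
    th+=.533-e; to(th); robot.pause(.3); e=ang(robot.get_state()['ee_pos'])-a0; print('back',e)
s=robot.get_state(); print(s['force']-f0,s['time'])
json.dump([a0,*q],open('nip.json','w'))
```

```text
axis [ 0.5387461 -0.1651379]
back 0.5381775545563654 [-1.66526144 -2.44757782 -2.36379738] 23.7417
[-1.66526144 -2.44757782 -2.36379738] 23.7417
```

Run:
```python
from rig import robot
import cv2,numpy as np,json
robot.gripper_to(.05); s=robot.get_state(); p=s['ee_pos']
robot.move_linear([p[0],p[1],.2],velocity=.1)
robot.move_ptp([.47,-.13,.36],s['tool_rot']); robot.pause(.3)
ci=robot.camera_info('wrist'); json.dump({k:np.array(v).tolist() for k,v in ci.items()},open('w2.json','w'))
im=robot.grab_frame('wrist')[:,:,::-1]
cv2.imwrite('pics/w2.png',im); cv2.imwrite('pics/w2c.png',cv2.resize(im[150:265,240:485],None,fx=3.2,fy=3.2,interpolation=cv2.INTER_CUBIC))
print(robot.get_state()['time'])
```

```text
26.5167
```

View pics/w2c.png

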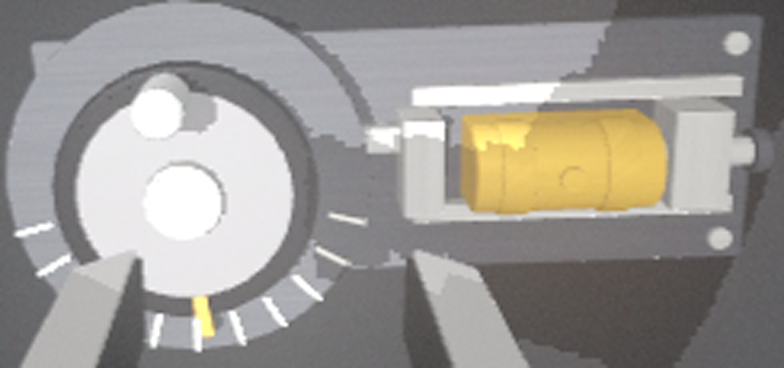

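The pointer is now on the dial's left part at crop (206,330), the jaw is clear of the casting, and the casting is still against the stop. I'll check the numbers.

Run:
```python
import json,numpy as np
from h import *
ci=json.load(open('w2.json')); f=lambda u,v,z:unproj(ci,((u+.5)/3.2-.5+240,(v+.5)/3.2-.5+150),z)
h=f(182,202,.086);k=f(157,113,.123);p=f(208,335,.066)
a0,qx,qy=json.load(open('nip.json'))
for n,x in(('knob',k),('ptr',p)): d=x-h;print(n,np.degrees(np.arctan2(d[1],d[0]))%360,np.hypot(*d[:2]))
print('hub',h,'expected knob',np.degrees(a0+.538),'nip',np.degrees(a0))
Y=np.array([-np.sin(.13),np.cos(.13)])
g=lambda u,v,z:(f(u,v,z)[:2]-[qx,qy])@Y
print('jawtop',g(444,160,.048),'cast lo/mid/hi',[round(g(462,165,z),4) for z in(.015,.038,.062)],'stop top edge',g(671,150,.048))
```

```text
knob 192.28389541404394 0.05059023083054443
ptr 12.871219090105528 0.0762313903246113
hub [ 0.54072601 -0.16611447  0.086     ] expected knob 192.7820567571625 nip 161.95692737912418
jawtop 0.1232374348446869 cast lo/mid/hi [np.float64(0.1382), np.float64(0.1339), np.float64(0.1295)] stop top edge 0.2332088157643654
```

The dial and knob agree on a back-off of about 30.5°, and the measured gap is consistent with 13 mm. Handing in.

```bash
python3 -c "
from rig import robot
print(robot.sign_off())"
```

```text
the job is handed in; nothing more can be done
None
```

I nipped the casting home against the stop pad at about 16 N (judged from the knob force), backed the wheel off about 30.5° (two divisions) and let go of the knob; the job is handed in, but the sign-off gave no verdict.

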